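Swing a crosswise stack-nest tote round so that it stacks

ROBOT

A 6-joint arm with a two-finger parallel gripper is mounted at the origin on the work surface. World frame = base frame: x ahead of the robot, y to its left, z up, the work surface at z = 0. Lengths are in m, angles in rad, forces in N, time in s.
With the tool pointing down it reaches from about 0.3 to 0.75 m from the base axis. Payload 8.5 kg.
Tool frame: the origin (TCP) lies between the finger pads; the fingertips stand r.tip_extent ahead of it and the grasp point (between the pads) lies 11 mm behind it (r.tip_extent is the distance from the TCP to the fingertips, in m); z points along the fingers, y is the direction in which the jaws open and shut (so a half turn about z gives the same grasp; the last joint's range is limited). The gripper opens to 85 mm and grips with 20 to 120 N. Pads are 22 mm wide; open, the fingers measure 114 mm over their backs; the gripper's body (76 mm by 85 mm) begins 54 mm behind the grasp point. The pads swing forward as they close: fully open they stand 13 mm farther back than shut.
Start: joints at [-1.426, 0.381, 1.297, -0, 1.464, -0.215], TCP at [0.194, -0.515, 0.239] pointing down, gripper open.
Joint ranges: [-3.11, 3.11], [-0.89, 2.33], [0.22, 2.48], [-1.42, 4.56], [0.17, 2.85], [-2.88, 2.88]. Speed limits (rad/s): [2.39, 2.39, 3.14, 3.14, 3.14, 3.14].

INTERFACE

Orientations are given as a unit quaternion [x, y, z, w].
In Python, from bench import r gives the robot as it stands.
- The arm moves only by the tool step_arm, never from a script. Its argument "deltas" is a list of rows, each a list of 7 numbers: the turn, a rotation vector about the tool's x, y, z in rad, then the shift along the tool's x, y, z in m, then the gripper command: -1 is shut, 1 is fully open, values between are in proportion. In form: [[rx, ry, rz, dx, dy, dz, jaw], ...]. A call has 1 to 12 rows; each row shifts and turns the commanded pose from where the row before left it, along the tool's axes as they then stand; what a row does not reach is not made up. A row lasts 1/12 s, in which the tool goes at most 41.7 mm and 7.16 degrees, less where a joint would pass 70% of its speed; a pose out of reach is approached as far as the arm can. A call is refused whole if a number of a shift passes 0.0417 or a number of a turn 0.125, either way. A call with a gripper value outside its range is refused whole. The fingers move at their own pace and stop on an object; "newtons" is the grip in N (left out, the last holds). Time passes only in rows, so rows that do not move let the fingers close. It gives the time, the measured TCP pose, the force and the opening at its end, in the units of the state.
- r.get_obs(): the state, without advancing time (a new reading comes with each control period).
- r.camera(name): name is "scene" or "top"; returns a dict with "img" (420x560x3 uint8, blue, green, red), "range_z" (420x560 float32, m along the optical axis (not along the pixel's ray), 0 where there is no reading), "fx", "fy", "cx", "cy" (pixels), "k1" (the pictures are not rectified: a ray, as slopes to the right and down, at radius r is drawn at 1 + k1 r^2 times it, then the intrinsics apply), "world_from_camera" (4x4, takes a point from camera to world coordinates). Camera axes: x right, y down, z forward; pixel columns grow to the right and rows downward; lengths in m; the calibration is good to about 2 mm. A picture is of the moment at which its call begins.
- r.sign_off(): hands the job in, once; it reports no verdict.
The state is a dict: "time_s": time; "qpos": joint angles; "qvel": joint speeds; "effort": joint torques, N m; "tool_pos": TCP position; "ee_rot": TCP orientation; "contact_force": force on the tool from outside, world axes, zero at the start; "torque": the same for the moment, N m; "opening": finger opening in m.
Only numpy, scipy, OpenCV 4.12 (cv2) and the standard library are available. Lean on these libraries where they do the work, as an engineer would, in place of code of your own. Each camera call takes 0.05 s, during which the arm holds its last target.

TASK

A loaded parts tote was left lying crosswise on top of an identical tote full of motors. Without lifting it off or tipping it, swing it round until its green end is over the lower tote's plain grey end, so that it stacks: its base must drop fully home and level onto the ledges just inside the lower tote's mouth, not sink down onto the motors. Let go of it, and leave the other things on the bench where they are.

Things in the scene. Friction and masses are not known exactly. Their poses are not given: they have to be found in the camera images.
- upper_center (a point): Centre of the loose upper tote (the one to turn), 42.5 mm above its underside. Grey plastic stack-nest tote, open on top, 210 x 150 mm over the rim, 85 mm high. x runs along its length to its green end, y across, z up. It starts on the lower tote's rim and must turn 65 to 110 degrees counter-clockwise (from above) to stack; turned the other way it nests.
- upper: The same upper tote; origin at the centre of its underside. 0.56 to 0.91 kg; 3 to 7 N slide it on the rim. A block of motors 78 x 78 mm is fixed in its middle, reaching 41 mm above the underside; the corners and both ends inside are empty, so that fingers can hook in. Underside 176 x 116 mm. A push on a long wall near one end turns it about a point some 70 mm past its centre.
- upper_green (a point): Middle of the top of the upper tote's green end rim: 100.5 mm along its x from its centre, 42.5 mm above it. The 3 mm walls lean outward 0.08 mm per mm of height; inside, 48 mm above the underside, the tote is 177 x 117 mm. The rolled rim is 9 mm wide and 11 mm tall. Pushed hard sideways high up while its base is held by the mouth, the tote tips.
- upper_column (a point): Top of one of the upper tote's four hollow wall columns, at its x = -57, y = +55 mm, 73 mm above the underside. The columns (two on each long wall, centred at x = +34 and x = -57 mm) are 24 mm wide and stand 14 mm in from the wall over its whole height; from x = +46 mm to the green end the long walls are plain.
- lower_center (a point): Centre of the lower tote, 42.5 mm above its underside; same shape and axes as the upper one (x to its green end). It stands on a 3 mm mat, full and too heavy to move; rim top 88 mm above the bench. The upper tote's centre is 85 mm above this point while it lies on the rim, and 73 mm above it when stacked with the x axes opposed.
- lower_green (a point): Middle of the top of the lower tote's green end rim: 100.5 mm along its x from its centre, 42.5 mm above it. Its mouth flares: 6 mm wider each side near the rim top than 9 mm further down, so a slightly askew tote hangs up there until nudged or pressed down. The motors in the lower tote reach 45 mm above its underside. A tote far off centre tips into it.
- lower_ledge (a point): Top of one of the lower tote's four ledges (the tops of its columns, at its x = +34 and -57, y = +-55 mm), 12 mm below its rim top. Turned half round against the lower tote, the upper one's base drops 12 mm into the mouth, with 2.8 mm of play each way, and rests on these. Facing the same way its base notches clear them and it drops onto the motors.
- tape: Bystander: roll of blue tape, 90 mm across, 24 mm high, lying flat; origin at the centre of its underside.
- driver: Bystander: screwdriver with a red handle, 170 mm long, lying; origin below its middle.
- mug: Bystander: white mug, 80 mm across, 95 mm high; origin at the centre of its underside.
- meter: Bystander: orange hand-held meter, 150 x 75 x 42 mm, lying flat; origin at the centre of its underside.
- jar: Bystander: clear jar with a black cap, 64 mm across, 85 mm high; origin at the centre of its underside.
- motor: Bystander: gearmotor lying on the bench, about 110 x 36 x 36 mm, yellow end cap; origin on its underside.
- carton: Bystander: open cardboard box of yellow-capped motors, 130 x 170 x 90 mm; origin at the centre of its underside.

How it is judged:
By the outcome, as a careful person would: the job done as asked, in the order asked, and still so for the second after the job is handed in, with the robot touching nothing.
It also fails if it takes over 72 s, if anything falls off the work surface, if the arm or the gripper's body presses on something with over 40 N, if the wrist force passes 120 N, or if a joint passes its speed limit or range.

## Working session

There is one attempt and no reset: what is moved stays moved. The work goes in short steps, Python scripts to look and compute and a tool call to move; the robot and the scene stay as the last step left them, time stands still between calls to the robot, and variables do not carry over. Pictures are saved under pics/ and viewed, and the job is handed in when it is done.

Besides the shell and the picture viewer there is one more tool, called after ">>>" by a JSON object that holds its "method" and its "body", one argument or row to a line. step_arm: Moves the arm, as the interface text tells. Its arguments: {"type":"object","properties":{"deltas":{"type":"array","items":{"type":"array","items":{"type":"number"}}},"newtons":{"type":"number"}},"required":["deltas"]}

```bash
ls; mkdir -p pics; cat > h.py <<'E'
import numpy as np,cv2
from bench import r
def px2w(c,u,v,z=None):
    # z None: use range; else intersect plane z
    K=np.array([[c['fx'],0,c['cx']],[0,c['fy'],c['cy']],[0,0,1.]])
    p=cv2.undistortPoints(np.array([[[u,v]]],float),K,np.array([c['k1'],0,0,0.]))[0,0]
    T=c['world_from_camera'];d=np.array([p[0],p[1],1.])
    if z is None:
        s=c['range_z'][int(round(v)),int(round(u))]
    else:
        s=(z-T[2,3])/(T[:3,:3]@d)[2]
    return T[:3,:3]@(d*s)+T[:3,3]
def w2px(c,P):
    T=c['world_from_camera'];q=T[:3,:3].T@(np.asarray(P)-T[:3,3])
    x,y=q[:2]/q[2];f=1+c['k1']*(x*x+y*y)
    return c['fx']*x*f+c['cx'],c['fy']*y*f+c['cy']
E
python3 - <<'E'
from h import *
for n in('top','scene'):
    c=r.camera(n);cv2.imwrite(f'pics/{n}0.png',c['img']);print(n,c['fx'],c['k1'],c['world_from_camera'].round(3).tolist())
    np.save(f'{n}0.npy',c,allow_pickle=True)
print(r.get_obs(),r.tip_extent)
E
```

```text
pics
top 478.14796268923254 -0.12576776721262992 [[-0.009, -0.98, 0.199, 0.358], [-1.0, 0.007, -0.011, -0.017], [0.009, -0.199, -0.98, 1.211], [0.0, 0.0, 0.0, 1.0]]
scene 481.88368303816225 0.018323857887564726 [[0.772, 0.346, -0.534, 1.371], [0.636, -0.438, 0.636, -0.962], [-0.014, -0.83, -0.558, 0.916], [0.0, 0.0, 0.0, 1.0]]
{'time_s': 0.1, 'qpos': array([-1.42631159e+00,  3.81118987e-01,  1.29817991e+00, -7.56412341e-06,
        1.46361449e+00, -2.15291276e-01]), 'qvel': array([ 0.00140738, -0.00140286, -0.00242906,  0.00123452,  0.000862  ,
        0.00049985]), 'effort': array([ 3.93662544e-03, -4.49220979e+01, -2.31655920e+01, -1.94965401e-04,
        3.65449974e-03, -5.16457490e-06]), 'tool_pos': array([ 0.19359721, -0.51451965,  0.2387804 ]), 'ee_rot': array([ 9.83863450e-01,  1.78919748e-01,  1.96166541e-05, -6.60089656e-04]), 'contact_force': array([-0.02106309, -0.24655328,  0.71169919]), 'torque': array([-0.06044909,  0.01793836,  0.06546707]), 'opening': 0.08542515534241116} 0.008
```

View pics/top0.png

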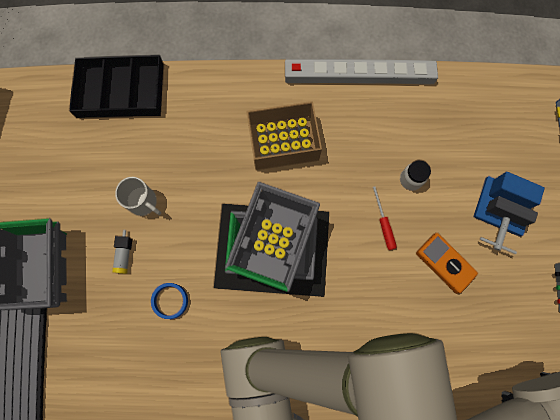

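View pics/scene0.png

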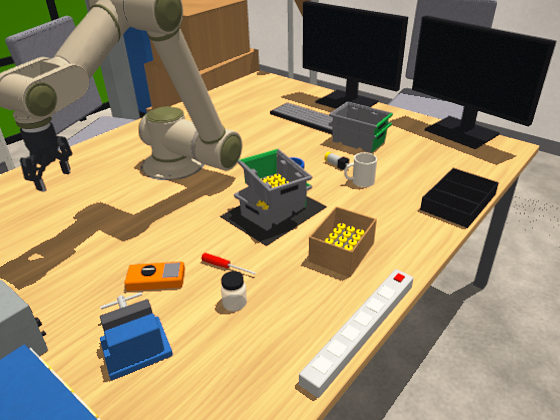

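```bash
python3 - <<'E'
import cv2
i=cv2.imread('pics/top0.png')[110:290,160:360];cv2.imwrite('pics/top0c.png',cv2.resize(i,None,fx=3.3,fy=3.3,interpolation=2))
E
```

```text
(no output)
```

View pics/top0c.png

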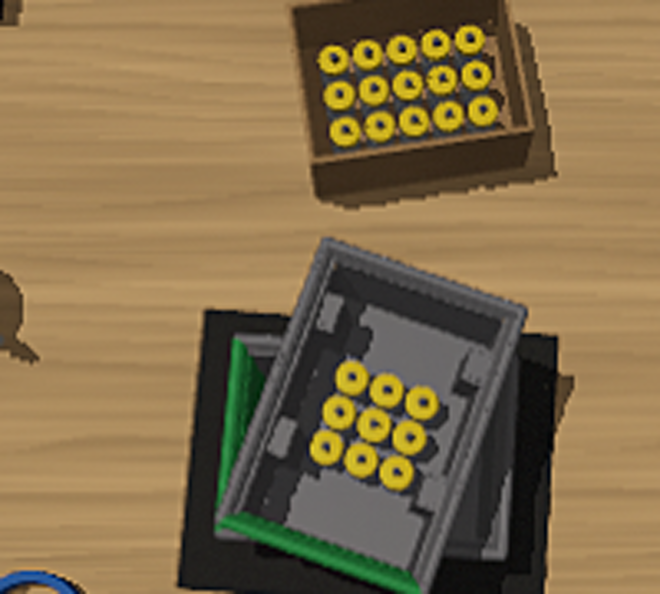

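```bash
cat >> h.py <<'E'
def cloud(c):
    K=np.array([[c['fx'],0,c['cx']],[0,c['fy'],c['cy']],[0,0,1.]])
    H,W=c['range_z'].shape;u,v=np.meshgrid(np.arange(W),np.arange(H))
    p=cv2.undistortPoints(np.stack([u,v],-1).reshape(-1,1,2).astype(float),K,np.array([c['k1'],0,0,0.]))[:,0]
    s=c['range_z'].reshape(-1,1);T=c['world_from_camera']
    P=np.hstack([p,np.ones((len(p),1))])*s@T[:3,:3].T+T[:3,3]
    P[s[:,0]<=0]=np.nan
    return P.reshape(H,W,3)
E
python3 - <<'E'
from h import *
c=np.load('top0.npy',allow_pickle=True).item()
P=cloud(c)
reg=P[165:310,200:345].reshape(-1,3);reg=reg[np.isfinite(reg[:,2])]
h,e=np.histogram(reg[:,2],bins=np.arange(-.01,.2,.005));print([(round(a,3),int(b)) for a,b in zip(e,h)])
up=reg[(reg[:,2]>.163)&(reg[:,2]<.185)]
rc=cv2.minAreaRect((up[:,:2]*1000).astype(np.float32));print(rc,len(up),up[:,2].mean())
off=np.array([160,110])
for n,L,z in(('up',[(325,240),(525,308),(425,597),(219,525)],.173),('low',[(235,337),(218,536),(505,558)],.088)):
    for q in L:
        a=np.array(q)/3.3+off;print(n,px2w(c,*a,z).round(4))
E
```

```text
[(np.float64(-0.01), 229), (np.float64(-0.005), 5417), (np.float64(0.0), 7030), (np.float64(0.005), 857), (np.float64(0.01), 34), (np.float64(0.015), 22), (np.float64(0.02), 25), (np.float64(0.025), 22), (np.float64(0.03), 22), (np.float64(0.035), 18), (np.float64(0.04), 15), (np.float64(0.045), 22), (np.float64(0.05), 20), (np.float64(0.055), 18), (np.float64(0.06), 25), (np.float64(0.065), 20), (np.float64(0.07), 27), (np.float64(0.075), 70), (np.float64(0.08), 232), (np.float64(0.085), 1179), (np.float64(0.09), 1459), (np.float64(0.095), 134), (np.float64(0.1), 98), (np.float64(0.105), 89), (np.float64(0.11), 103), (np.float64(0.115), 163), (np.float64(0.12), 586), (np.float64(0.125), 210), (np.float64(0.13), 105), (np.float64(0.135), 74), (np.float64(0.14), 89), (np.float64(0.145), 95), (np.float64(0.15), 92), (np.float64(0.155), 192), (np.float64(0.16), 298), (np.float64(0.165), 654), (np.float64(0.17), 1100), (np.float64(0.175), 95), (np.float64(0.18), 0), (np.float64(0.185), 0), (np.float64(0.19), 0)]
((522.2000732421875, -5.43499755859375), (150.81455993652344, 208.89401245117188), 69.45868682861328) 1937 0.17054882561641177
up [0.6406 0.0255 0.173 ]
up [ 0.5922 -0.1095  0.173 ]
up [ 0.3996 -0.0398  0.173 ]
up [0.4475 0.0951 0.173 ]
low [0.5913 0.0943 0.088 ]
low [0.447  0.1049 0.088 ]
low [ 0.4299 -0.0987  0.088 ]
```

>>> {"method": "step_arm", "body": {
  "deltas": [
    [0,0,-0.108,0,0,0,1],
    [0,0,-0.108,0,0,0,1],
    [0,0,-0.108,0,0,0,1],
    [0,0,-0.108,0,0,0,1],
    [0,0,-0.108,0,0,0,1],
    [0,0,-0.108,0,0,0,1],
    [0,0,-0.108,0,0,0,1],
    [0,0,-0.108,0,0,0,1]
  ],
  "newtons": 40
}}

```text
time_s: 0.77
tool_pos: [0.1936, -0.5146, 0.239]
ee_rot: [0.817, 0.577, 0.0, -0.0]
contact_force: [0.5, -0.3, 0.2]
opening: 0.0852
```

>>> {"method": "step_arm", "body": {
  "deltas": [
    [0,0,0,0.03,0,0,1],
    [0,0,0,0.03,0.002,0,1],
    [0,0,0,0.03,0.002,0,1],
    [0,0,0,0.03,0.002,0,1],
    [0,0,0,0.03,0.002,0,1],
    [0,0,0,0.03,0.002,0,1],
    [0,0,0,0.03,0.002,0,1],
    [0,0,0,0.03,0.002,0,1],
    [0,0,0,0.03,0.002,0,1],
    [0,0,0,0.03,0.002,0,1]
  ]
}}

```text
time_s: 1.6
tool_pos: [0.3128, -0.2373, 0.2392]
ee_rot: [0.819, 0.574, 0.0, -0.0]
contact_force: [0.1, 0.3, 0.4]
opening: 0.0855
```

>>> {"method": "step_arm", "body": {
  "deltas": [
    [0,0,0,0.03,0.002,0,1],
    [0,0,0,0.03,0.002,0,1],
    [0,0,0,0.03,0.002,0,1],
    [0,0,0,0.03,0.002,0,1],
    [0,0,0,0.03,0.002,0,1],
    [0,0,0,0.03,0.002,0,1],
    [0,0,0,0.03,0.002,0,1],
    [0,0,0,0.03,0.002,0,1],
    [0,0,0,0.03,0,0,1],
    [0,0,0,0.019,0,0,1],
    [0,0,0,0,0,0,1],
    [0,0,0,0,0,0,1]
  ]
}}

```text
time_s: 2.6
tool_pos: [0.4258, 0.0282, 0.239]
ee_rot: [0.818, 0.575, -0.0, -0.0]
contact_force: [-0.6, -0.8, 0.5]
opening: 0.0855
```

```bash
cat >> h.py <<'E'
from scipy.spatial.transform import Rotation as R
def todo(t):
    o=r.get_obs();M=R.from_quat(o['ee_rot']).as_matrix()
    yaw=np.degrees(np.arctan2(M[1,1],M[0,1]))
    print('pos',o['tool_pos'].round(4),'yawY',yaw.round(2),'tilt',M[:,2].round(3),'tool delta to t',(M.T@(np.array(t)-o['tool_pos'])).round(4),'F',o['contact_force'].round(1),'op',o['opening'],'t',o['time_s'])
E
python3 - <<'E'
from h import *
todo([.4265,.0277,.156])
for n in('top','scene'):
    c=r.camera(n);cv2.imwrite(f'pics/{n}1.png',c['img'])
E
```

```text
pos [0.4258 0.0282 0.239 ] yawY -19.76 tilt [-0.001  0.    -1.   ] tool delta to t [-0.0002  0.0009  0.083 ] F [-0.6 -0.8  0.5] op 0.08553346847531776 t 2.6
```

View pics/scene1.png

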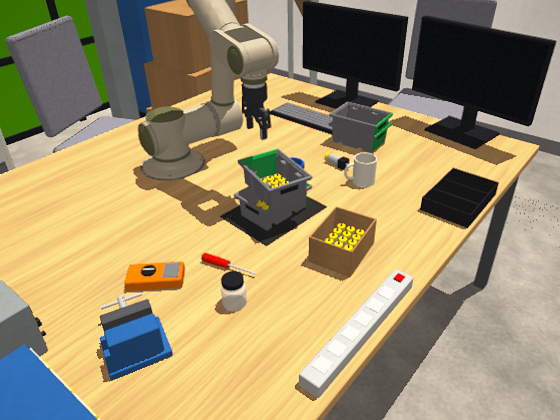

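>>> {"method": "step_arm", "body": {
  "deltas": [
    [0,0,0,0,0.001,0.02,1],
    [0,0,0,0,0,0.02,1],
    [0,0,0,0,0,0.02,1],
    [0,0,0,0,0,0.015,1],
    [0,0,0,0,0,0.008,1],
    [0,0,0,0,0,0,1],
    [0,0,0,0,0,0,-0.4],
    [0,0,0,0,0,0,-0.6],
    [0,0,0,0,0,0,-0.6]
  ]
}}

```text
time_s: 3.45
tool_pos: [0.4273, 0.027, 0.1572]
ee_rot: [0.819, 0.574, 0.001, 0.001]
contact_force: [-0.1, 0.4, 0.8]
opening: 0.052
```

>>> {"method": "step_arm", "body": {
  "deltas": [
    [0,0,0,0,0,0,-0.8],
    [0,0,0,0,0,0,-1],
    [0,0,0,0,0,0,-1],
    [0,0,0,0,0,0,-1],
    [0,0,0,0,0,0,-1],
    [0,0,0,0,0,0,-1]
  ]
}}

```text
time_s: 3.95
tool_pos: [0.4277, 0.027, 0.1571]
ee_rot: [0.819, 0.574, 0.001, 0.001]
contact_force: [0.4, -0.9, 5.6]
opening: 0.0138
```

```bash
python3 - <<'E'
from h import *
todo([.4265,.0277,.156])
for n in('top','scene'):
    c=r.camera(n);cv2.imwrite(f'pics/{n}2.png',c['img']);np.save(f'{n}2.npy',c,allow_pickle=True)
a=cv2.imread('pics/top2.png')[150:330,190:370];b=cv2.imread('pics/scene2.png')[80:260,180:360]
cv2.imwrite('pics/ab2.png',cv2.resize(np.hstack([a,b]),None,fx=2.2,fy=2.2,interpolation=2))
E
```

```text
pos [0.4277 0.027  0.1571] yawY -19.88 tilt [ 0.003 -0.001 -1.   ] tool delta to t [ 0.0003 -0.0014  0.0011] F [ 0.4 -0.9  5.6] op 0.013819211993963484 t 3.95
```

View pics/ab2.png

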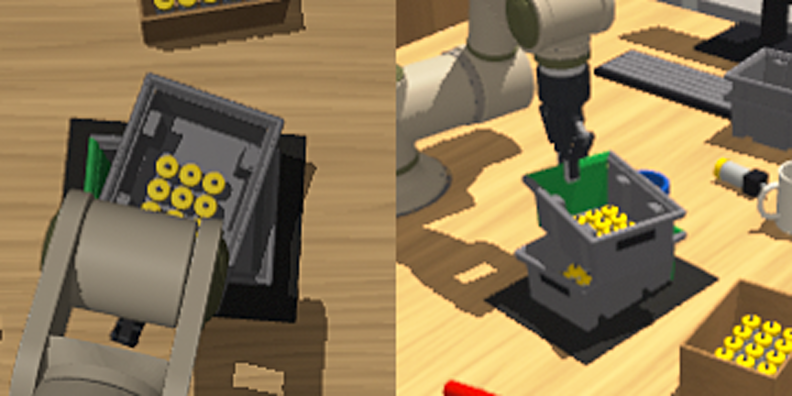

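>>> {"method": "step_arm", "body": {
  "deltas": [
    [0,0,0,0,0,0,-1],
    [0,0,0,0,0,0,-1],
    [0,0,0,0,0,0,-1],
    [0,0,0,0,0,0,-1]
  ],
  "newtons": 40
}}

```text
time_s: 4.38
tool_pos: [0.4277, 0.027, 0.1571]
ee_rot: [0.819, 0.574, 0.001, 0.001]
contact_force: [-0.1, -0.1, 5.8]
opening: 0.0136
```

>>> {"method": "step_arm", "body": {
  "deltas": [
    [0,0,-0.02,-0.002,0,0,-1],
    [0,0,-0.04,-0.004,0,0,-1],
    [0,0,-0.04,-0.004,0,0,-1],
    [0,0,-0.04,-0.004,0,0,-1],
    [0,0,-0.04,-0.004,0,0,-1],
    [0,0,-0.04,-0.004,0,0,-1],
    [0,0,-0.04,-0.004,0,0,-1],
    [0,0,-0.04,-0.004,0,0,-1],
    [0,0,0,0,0,0,-1]
  ]
}}

```text
time_s: 5.13
tool_pos: [0.421, -0.003, 0.1571]
ee_rot: [0.724, 0.69, 0.0, 0.001]
contact_force: [-2.5, -5.0, 6.1]
opening: 0.0135
```

```bash
cat > look.py <<'E'
from h import *
import sys
k=sys.argv[1]
todo([.5106,-.0022,.157])
for n in('top','scene'):
    c=r.camera(n);cv2.imwrite(f'pics/{n}{k}.png',c['img']);np.save(f'{n}{k}.npy',c,allow_pickle=True)
a=cv2.imread(f'pics/top{k}.png')[150:330,190:370];b=cv2.imread(f'pics/scene{k}.png')[100:280,180:360]
cv2.imwrite(f'pics/ab{k}.png',cv2.resize(np.hstack([a,b]),None,fx=2.2,fy=2.2,interpolation=2))
E
python3 look.py 3
```

```text
pos [ 0.421  -0.003   0.1571] yawY -2.69 tilt [ 0.002 -0.002 -1.   ] tool delta to t [0.005  0.0894 0.0003] F [-2.5 -5.   6.1] op 0.013484507201054638 t 5.1333
```

View pics/ab3.png

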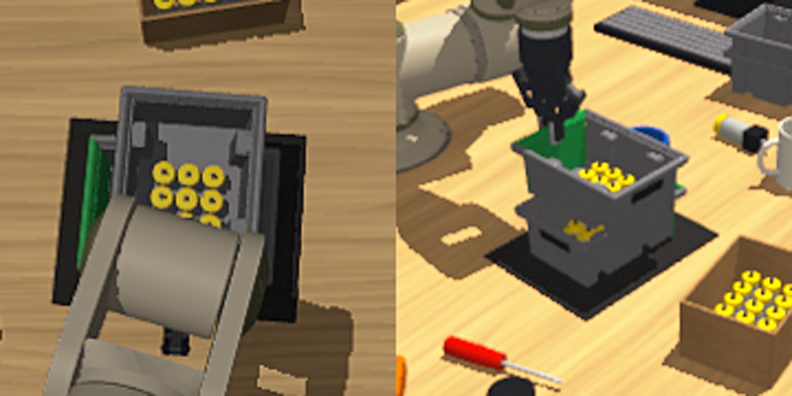

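>>> {"method": "step_arm", "body": {
  "deltas": [
    [0,0,-0.04,-0.004,-0.001,0,-1],
    [0,0,-0.05,-0.005,-0.001,0,-1],
    [0,0,-0.05,-0.005,-0.001,0,-1],
    [0,0,-0.05,-0.005,-0.001,0,-1],
    [0,0,-0.05,-0.005,-0.001,0,-1],
    [0,0,-0.05,-0.005,-0.001,0,-1],
    [0,0,-0.05,-0.005,-0.001,0,-1],
    [0,0,-0.05,-0.005,-0.001,0,-1],
    [0,0,-0.05,-0.005,0,0,-1],
    [0,0,-0.05,-0.005,0,0,-1],
    [0,0,-0.05,-0.005,0,0,-1],
    [0,0,-0.04,-0.004,0,0,-1]
  ]
}}

```text
time_s: 6.23
tool_pos: [0.4261, -0.0597, 0.1571]
ee_rot: [0.496, 0.868, 0.0, 0.002]
contact_force: [0.6, -2.8, 4.9]
opening: 0.0137
```

>>> {"method": "step_arm", "body": {
  "deltas": [
    [0,0,-0.05,-0.005,0,0,-1],
    [0,0,-0.05,-0.005,0,0,-1],
    [0,0,-0.05,-0.005,0,0,-1],
    [0,0,-0.05,-0.005,0,0,-1],
    [0,0,-0.05,-0.005,0,0,-1],
    [0,0,-0.05,-0.005,0,0,-1],
    [0,0,-0.05,-0.005,0,0,-1],
    [0,0,-0.05,-0.005,0,0,-1],
    [0,0,-0.05,-0.005,0,0,-1],
    [0,0,-0.05,-0.005,0,0,-1],
    [0,0,0,0,0,0,-1]
  ]
}}

```text
time_s: 7.15
tool_pos: [0.4609, -0.0958, 0.1572]
ee_rot: [0.266, 0.964, 0.0, 0.003]
contact_force: [3.9, -2.6, 6.8]
opening: 0.0134
```

```bash
python3 look.py 4
```

```text
pos [ 0.4609 -0.0958  0.1572] yawY 59.16 tilt [ 0.005 -0.001 -1.   ] tool delta to t [0.0053 0.1058 0.0004] F [ 3.9 -2.6  6.8] op 0.013351243916112162 t 7.15
```

View pics/ab4.png

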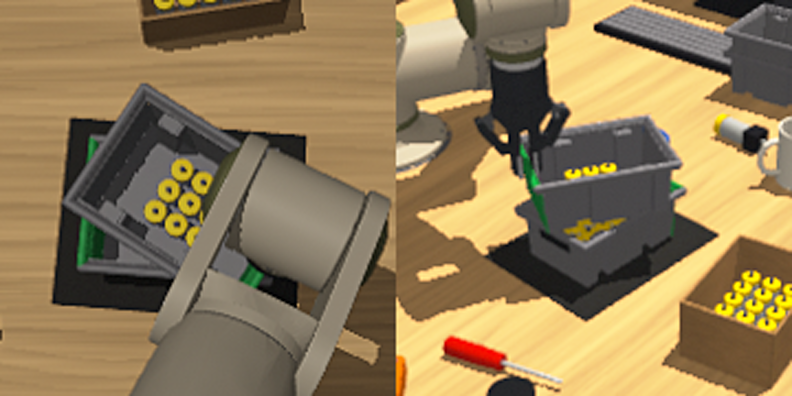

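```bash
python3 - <<'E'
import cv2,numpy as np
for k in(4,):
  i=cv2.imread(f'pics/top{k}.png')[180:290,215:345];cv2.imwrite(f'pics/t{k}c.png',cv2.resize(i,None,fx=5,fy=5,interpolation=2))
i=cv2.imread(f'pics/top0.png')[180:300,215:345];cv2.imwrite(f'pics/t0c.png',cv2.resize(i,None,fx=5,fy=5,interpolation=2))
E
```

```text
(no output)
```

View pics/t4c.png

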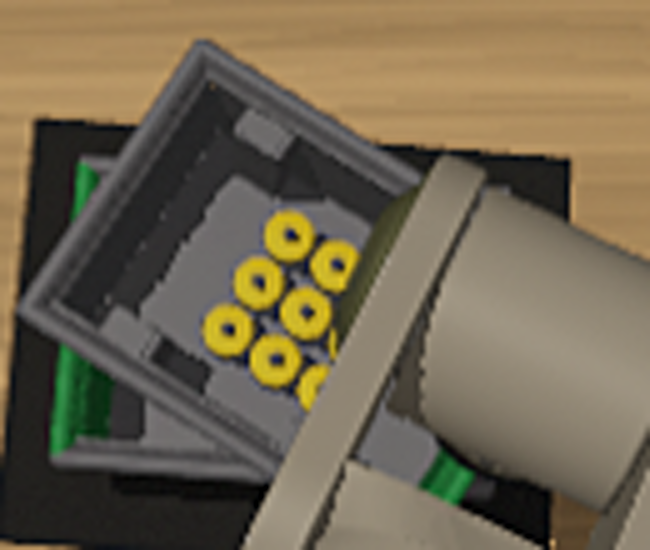

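View pics/t0c.png

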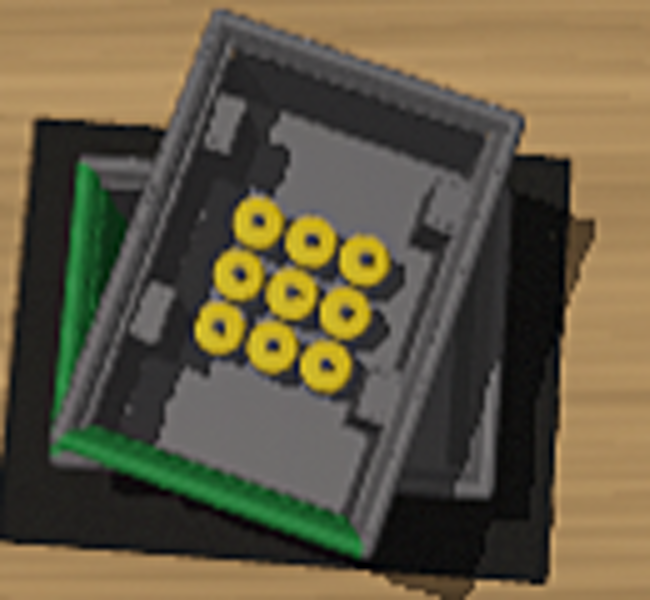

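```bash
cat > fit.py <<'E'
from h import *
def fit(c,pts,z,x0,off,s):
    # pts: list of (u,v,sx,sy) corner signs (in tote frame); rect 210x150
    from scipy.optimize import least_squares
    W=np.array([px2w(c,(u+.5)/s-.5+off[0],(v+.5)/s-.5+off[1],z)[:2] for u,v,_,_ in pts]);S=np.array([[a*.105,b*.075] for _,_,a,b in pts])
    f=lambda p:((S@np.array([[np.cos(p[2]),np.sin(p[2])],[-np.sin(p[2]),np.cos(p[2])]])+p[:2])-W).ravel()
    q=least_squares(f,x0);print('c',q.x[:2].round(4),'yaw',np.degrees(q.x[2]).round(2),'res mm',(q.fun*1000).round(1))
E
python3 - <<'E'
from fit import *
c=np.load('top0.npy',allow_pickle=True).item();d=np.load('top4.npy',allow_pickle=True).item()
o=(215,180)
fit(c,[(79,158,1,-1),(52,465,1,1),(491,497,-1,1)],.088,[.51,0,1.49],o,5)
fit(c,[(215,10,-1,-1),(524,115,-1,1),(368,558,1,1),(55,437,1,-1)],.173,[.52,0,2.8],o,5)
fit(d,[(20,308,-1,1),(203,40,-1,1)][:1]+[(203,40,-1,1)][:0]+[(203,40,-1,-1)][:0],.173,[.52,0,4.1],o,5) if 0 else None
fit(d,[(20,308,-1,-1),(203,40,-1,1)],.173,[.52,0,4.2],o,5)
E
```

```text
c [ 0.5123 -0.0017] yaw 85.51 res mm [ 1.7  0.8 -0.9  1.5 -0.9 -2.3]
c [ 0.522  -0.0061] yaw 159.77 res mm [ 3.3  0.4  0.7 -2.6 -1.4 -1.7 -2.6  3.8]
c [ 0.511  -0.0146] yaw 236.44 res mm [-2.2  1.5  2.2 -1.5]
```

>>> {"method": "step_arm", "body": {
  "deltas": [
    [0,0,-0.03,-0.002,0.001,0,-1],
    [0,0,-0.04,-0.003,0.001,0,-1],
    [0,0,-0.04,-0.003,0.001,0,-1],
    [0,0,-0.04,-0.003,0.001,0,-1],
    [0,0,-0.04,-0.003,0.001,0,-1],
    [0,0,-0.04,-0.003,0.001,0,-1],
    [0,0,-0.04,-0.003,0.001,0,-1],
    [0,0,-0.04,-0.004,0.001,0,-1],
    [0,0,0,0,0,0,-1],
    [0,0,0,0,0,0,-1]
  ]
}}

```text
time_s: 8.08
tool_pos: [0.4857, -0.0967, 0.1573]
ee_rot: [0.115, 0.993, 0.0, 0.002]
contact_force: [5.0, -0.0, 7.7]
opening: 0.0136
```

```bash
python3 look.py 5; python3 - <<'E'
import cv2,numpy as np
i=cv2.imread(f'pics/top5.png')[180:290,215:345];cv2.imwrite(f'pics/t5c.png',cv2.resize(i,None,fx=5,fy=5,interpolation=2))
E
```

```text
pos [ 0.4857 -0.0967  0.1573] yawY 76.84 tilt [ 0.005 -0.    -1.   ] tool delta to t [-0.0027  0.0977  0.0004] F [ 5.  -0.   7.7] op 0.013630983066071719 t 8.0833
```

View pics/ab5.png

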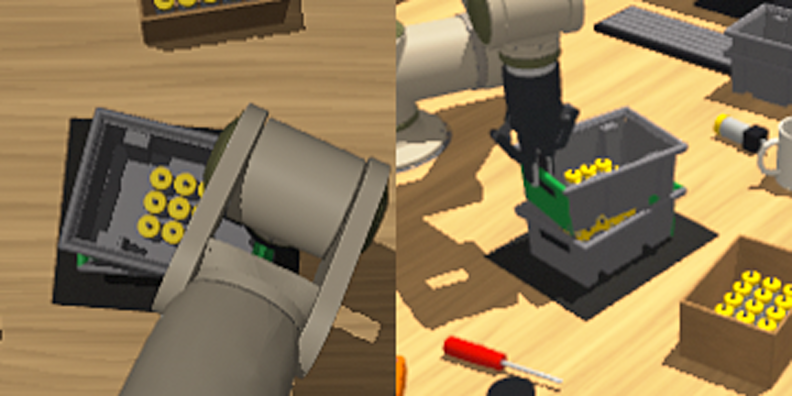

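View pics/t5c.png

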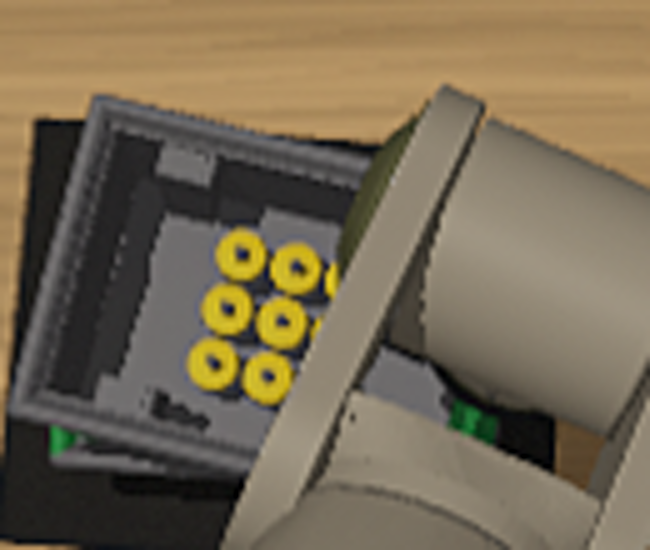

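```bash
python3 - <<'E'
from fit import *
d=np.load('top5.npy',allow_pickle=True).item()
o=(215,180)
fit(d,[(10,415,-1,-1),(97,95,-1,1)],.173,[.52,0,4.2],o,5)
P=lambda u,v:px2w(d,(u+.5)/5-.5+o[0],(v+.5)/5-.5+o[1],.173)
a=P(97,95);b=P(370,158);print(np.degrees(np.arctan2(*(b-a)[1::-1]))%360)
a=P(10,415);b=P(230,470);print(np.degrees(np.arctan2(*(b-a)[1::-1]))%360)
E
```

```text
c [ 0.507  -0.0034] yaw 255.67 res mm [-1.3  0.3  1.3 -0.3]
256.31250123000217
255.69719784159935
```

>>> {"method": "step_arm", "body": {
  "deltas": [
    [0,0,-0.033,-0.004,0,0,-1],
    [0,0,-0.033,-0.004,0,0,-1],
    [0,0,-0.033,-0.004,0,0,-1],
    [0,0,-0.033,-0.004,-0.001,0,-1],
    [0,0,-0.03,-0.004,0,0,-1],
    [0,0,0,0,0,0,-1],
    [0,0,0,0,0,0,-1]
  ]
}}

```text
time_s: 8.77
tool_pos: [0.5036, -0.1005, 0.1559]
ee_rot: [0.034, 0.999, 0.0, -0.0]
contact_force: [2.8, 1.1, -2.4]
opening: 0.0126
```

```bash
python3 look.py 6; python3 - <<'E'
import cv2,numpy as np
i=cv2.imread(f'pics/top6.png')[180:290,215:345];cv2.imwrite(f'pics/t6c.png',cv2.resize(i,None,fx=5,fy=5,interpolation=2))
E
```

```text
pos [ 0.5036 -0.1005  0.1559] yawY 86.14 tilt [-0.001  0.001 -1.   ] tool delta to t [-0.0004  0.0985 -0.0011] F [ 2.8  1.1 -2.4] op 0.012621621479608361 t 8.7667
```

View pics/ab6.png

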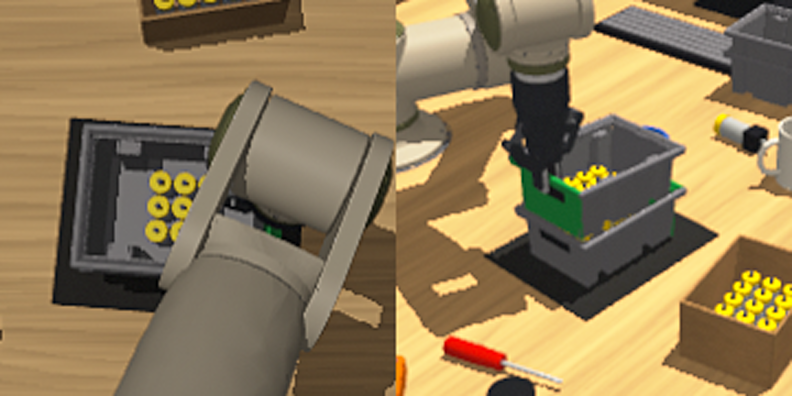

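View pics/t6c.png

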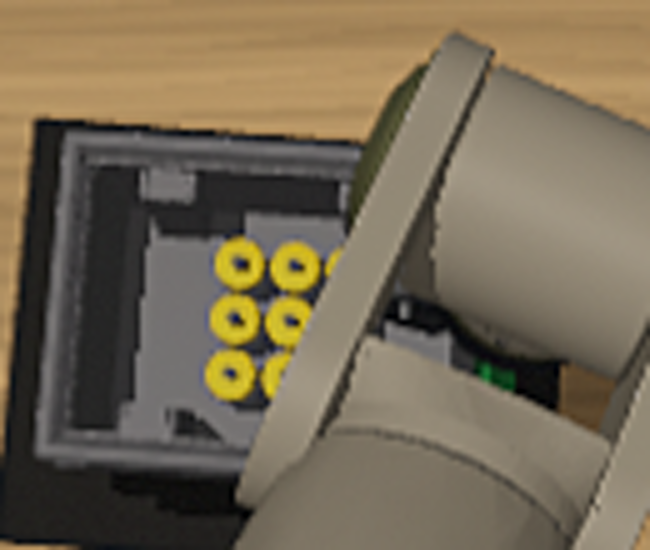

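>>> {"method": "step_arm", "body": {
  "deltas": [
    [0,0,0,0,0,0,-0.6],
    [0,0,0,0,0,0,-0.5],
    [0,0,0,0,0,0,-0.3],
    [0,0,0,0,0,0,0],
    [0,0,0,0,0,-0.02,0],
    [0,0,0,0,0,-0.03,0],
    [0,0,0,0,0,-0.03,0],
    [0,0,0,0,0,0,0]
  ]
}}

```text
time_s: 9.53
tool_pos: [0.5054, -0.1015, 0.2418]
ee_rot: [0.033, 0.999, -0.002, 0.004]
contact_force: [0.6, -0.6, 0.5]
opening: 0.0429
```

>>> {"method": "step_arm", "body": {
  "deltas": [
    [0,0,0,0,-0.04,-0.02,-1],
    [0,0,0,0,-0.04,0,-1],
    [0,0,0,0,-0.04,0,-1],
    [0,0,0,0,-0.04,0,-1],
    [0,0,0,0,-0.04,0,-1],
    [0,0,0,0,-0.04,0,-1],
    [0,0,0,0,0,0,-1]
  ]
}}

```text
time_s: 10.12
tool_pos: [0.4868, -0.3438, 0.2535]
ee_rot: [0.036, 0.999, -0.001, -0.001]
contact_force: [-0.1, -0.4, -0.5]
opening: -0.0001
```

```bash
python3 look.py 7; python3 - <<'E'
from h import *
import cv2,numpy as np
i=cv2.imread(f'pics/top7.png')[180:290,215:345];cv2.imwrite(f'pics/t7c.png',cv2.resize(i,None,fx=5,fy=5,interpolation=2))
i=cv2.imread(f'pics/scene7.png')[140:240,220:340];cv2.imwrite(f'pics/s7c.png',cv2.resize(i,None,fx=5,fy=5,interpolation=2))
E
```

```text
pos [ 0.4868 -0.3438  0.2535] yawY 85.91 tilt [-0.001 -0.001 -1.   ] tool delta to t [0.0005 0.3425 0.0961] F [-0.1 -0.4 -0.5] op -0.0001042986959742391 t 10.1167
```

View pics/t7c.png

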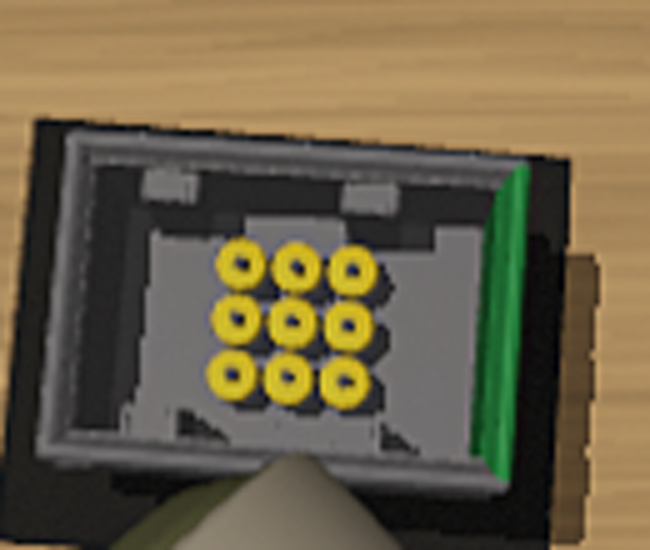

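View pics/s7c.png

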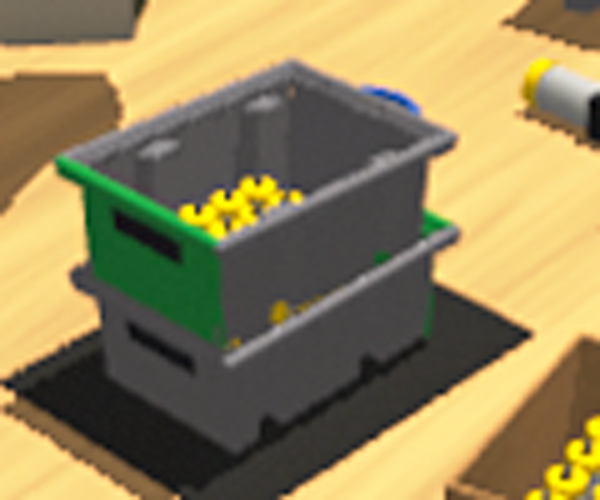

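```bash
cat > lvl.py <<'E'
from fit import *
import sys
k=sys.argv[1]
def samp(c,lo,hi,ax,zr):
    P=cloud(c).reshape(-1,3);P=P[np.isfinite(P[:,2])];return P
c=np.load(f'top{k}.npy',allow_pickle=True).item()
P=cloud(c).reshape(-1,3);P=P[np.isfinite(P[:,2])]
t=np.radians(265.5);L=(P[:,:2]-[.511,-.002]);x=L@[np.cos(t),np.sin(t)];y=L@[-np.sin(t),np.cos(t)];z=P[:,2]
for nm,m in (('green',(abs(x-.1)<.005)&(abs(y)<.06)),('grey',(abs(x+.1)<.005)&(abs(y)<.06)),('y+',(abs(y-.07)<.004)&(abs(x)<.09)),('y-',(abs(y+.07)<.004)&(abs(x)<.09)),('floor+',(abs(x-.065)<.012)&(abs(y)<.03)),('floor-',(abs(x+.065)<.012)&(abs(y)<.03)),('mat',(abs(y)>.082)&(abs(y)<.09)&(abs(x)<.06))):
    q=z[m];print(nm,len(q),np.percentile(q,[10,25,50,75,90]).round(4))
E
python3 lvl.py 7;python3 - <<'E'
from fit import *
d=np.load('top7.npy',allow_pickle=True).item()
o=(215,180)
P=[(68,130,-1,1),(38,460,-1,-1),(527,163,1,1),(503,493,1,-1)]
for z in (.161,.173): fit(d,P,z,[.51,0,4.6],o,5)
P0=cloud(np.load('top0.npy',allow_pickle=True).item())
E
```

```text
green 249 [0.1656 0.167  0.1686 0.1701 0.1713]
grey 217 [0.1539 0.155  0.1561 0.1576 0.1591]
y+ 241 [0.1576 0.1596 0.1623 0.1655 0.1675]
y- 445 [0.0027 0.0073 0.1583 0.1641 0.1671]
floor+ 254 [0.0827 0.0838 0.085  0.087  0.0882]
floor- 254 [0.0737 0.0751 0.0771 0.0787 0.0797]
mat 6 [0.0014 0.0018 0.0033 0.0035 0.0041]
c [ 0.509  -0.0027] yaw 265.34 res mm [ 1.1  1.8 -0.3  2.6  0.7 -1.3 -1.5 -3.1]
c [ 0.5072 -0.0029] yaw 265.34 res mm [ 2.1  2.9 -1.1  3.8  1.4 -2.6 -2.4 -4.2]
```

```bash
python3 - <<'E'
import cv2,numpy as np
i=cv2.imread(f'pics/scene7.png')[185:235,230:290];cv2.imwrite(f'pics/s7d.png',cv2.resize(i,None,fx=12,fy=12,interpolation=2))
E
```

```text
(no output)
```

View pics/s7d.png

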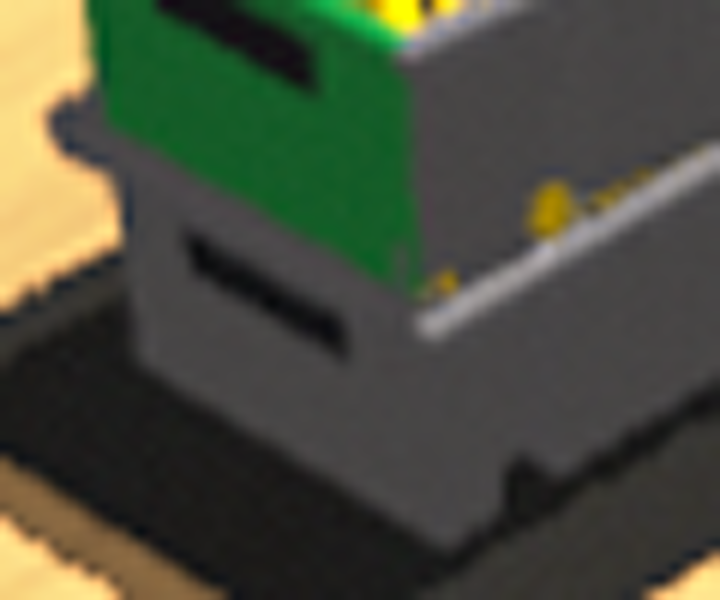

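```bash
python3 - <<'E'
from fit import *
d=np.load('scene7.npy',allow_pickle=True).item()
t=np.radians(265.5);
def loc(u,v,z):
    P=px2w(d,(u+.5)/12-.5+230,(v+.5)/12-.5+185,z)
    L=P[:2]-[.5115,-.002];return P.round(4),(L@[np.cos(t),np.sin(t)]).round(4),(L@[-np.sin(t),np.cos(t)]).round(4)
print('base near corner',[loc(415,290,z) for z in(.080,.088)])
print('base far corner',[loc(105,125,z) for z in(.08,.088,)])
print('lower rim near corner',loc(425,330,.088),loc(428,338,.082))
print('lower rim far corner',loc(70,100,.088))
E
```

```text
base near corner [(array([ 0.5588, -0.0935,  0.08  ]), np.float64(0.0875), np.float64(0.0544)), (array([ 0.5666, -0.1018,  0.088 ]), np.float64(0.0951), np.float64(0.0628))]
base far corner [(array([ 0.4452, -0.0877,  0.08  ]), np.float64(0.0906), np.float64(-0.0594)), (array([ 0.4541, -0.0961,  0.088 ]), np.float64(0.0983), np.float64(-0.0499))]
lower rim near corner (array([ 0.5799, -0.113 ,  0.088 ]), np.float64(0.1053), np.float64(0.0769)) (array([ 0.577, -0.109,  0.082]), np.float64(0.1015), np.float64(0.0737))
lower rim far corner (array([ 0.4386, -0.0932,  0.088 ]), np.float64(0.0966), np.float64(-0.0655))
```

>>> {"method": "step_arm", "body": {
  "deltas": [
    [0,0,0,0,0.02,0,-1],
    [0,0,0,0,0.04,0,-1],
    [0,0,0,0,0.04,0,-1],
    [0,0,0,0,0.04,0,-1],
    [0,0,0,0,0.04,0,-1],
    [0,0,0,0,0.04,0,-1],
    [0,0,0,0,0.04,0,-1],
    [0,0,0,0,0.04,0,-1],
    [0,0,0,0,0.04,0,-1],
    [0,0,0,0,0.04,0,-1],
    [0,0,0,0,0.019,0,-1],
    [0,0,0,0,0,0,-1]
  ]
}}

```text
time_s: 11.22
tool_pos: [0.5133, 0.0654, 0.2552]
ee_rot: [0.03, 1.0, 0.0, 0.0]
contact_force: [-0.0, -0.0, 0.6]
opening: -0.0
```

```bash
python3 -c "
from h import *
todo([.516,.055,.116])"
```

```text
pos [0.5133 0.0654 0.2552] yawY 86.59 tilt [ 0.     0.001 -1.   ] tool delta to t [-0.0033 -0.0103  0.1392] F [-0.  -0.   0.6] op -2.348753907816682e-05 t 11.2167
```

>>> {"method": "step_arm", "body": {
  "deltas": [
    [0,0,0.019,-0.003,-0.01,0,-1],
    [0,0,0,0,0,0.02,-1],
    [0,0,0,0,0,0.025,-1],
    [0,0,0,0,0,0.025,-1],
    [0,0,0,0,0,0.025,-1],
    [0,0,0,0,0,0.02,-1],
    [0,0,0,0,0,0.015,-1],
    [0,0,0,0,0,0.008,-1],
    [0,0,0,0,0,0,-1],
    [0,0,0,0,0,0,-1]
  ]
}}

```text
time_s: 12.05
tool_pos: [0.517, 0.0497, 0.1174]
ee_rot: [0.043, 0.999, -0.0, 0.0]
contact_force: [0.5, 0.3, -0.3]
opening: -0.0001
```

>>> {"method": "step_arm", "body": {
  "deltas": [
    [0,0,0,0,0.002,0,-1],
    [0,0,0,0,0.002,0,-1],
    [0,0,0,0,0.002,0,-1],
    [0,0,0,0,0,0,-1]
  ]
}}

```text
time_s: 12.38
tool_pos: [0.5174, 0.0568, 0.1175]
ee_rot: [0.042, 0.999, -0.0, 0.001]
contact_force: [-0.6, 0.1, -0.3]
opening: -0.0001
```

>>> {"method": "step_arm", "body": {
  "deltas": [
    [0,0,0,0,0.002,0,-1],
    [0,0,0,0,0.002,0,-1],
    [0,0,0,0,0,0,-1]
  ]
}}

```text
time_s: 12.63
tool_pos: [0.5178, 0.0605, 0.1172]
ee_rot: [0.042, 0.999, -0.0, 0.0]
contact_force: [0.1, -1.3, 2.6]
opening: -0.0003
```

```bash
python3 look.py 8
```

```text
pos [0.5178 0.0605 0.1172] yawY 85.16 tilt [ 0.001 -0.    -1.   ] tool delta to t [ 0.0019 -0.0631 -0.0397] F [ 0.1 -1.3  2.6] op -0.0003112018043731752 t 12.6333
```

View pics/ab8.png

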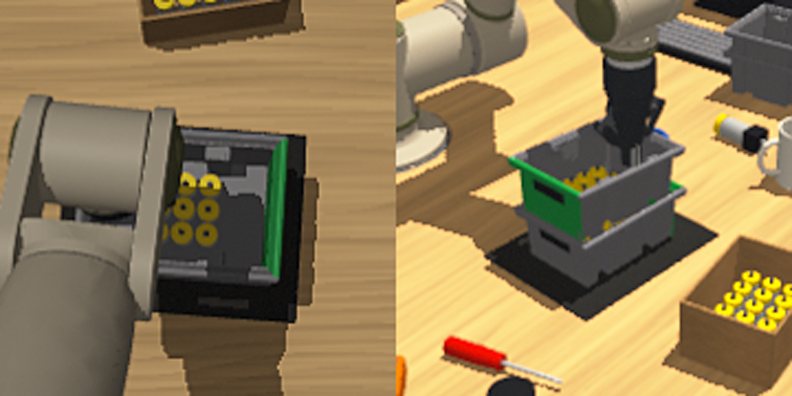

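Contact has just begun (Fy −1.3, Fz 2.6). I keep pushing in small steps.

>>> {"method": "step_arm", "body": {
  "deltas": [
    [0,0,0,0,0.001,0,-1],
    [0,0,0,0,0.001,0,-1],
    [0,0,0,0,0.001,0,-1],
    [0,0,0,0,0,0,-1]
  ]
}}

```text
time_s: 13.07
tool_pos: [0.5178, 0.0634, 0.1169]
ee_rot: [0.042, 0.999, -0.0, -0.0]
contact_force: [-0.7, -3.5, 1.7]
opening: -0.0
```

>>> {"method": "step_arm", "body": {
  "deltas": [
    [0,0,0,0,0.001,0,-1],
    [0,0,0,0,0.001,0,-1],
    [0,0,0,0,0.001,0,-1],
    [0,0,0,0,0,0,-1]
  ]
}}

```text
time_s: 13.4
tool_pos: [0.5182, 0.0667, 0.1171]
ee_rot: [0.042, 0.999, 0.0, 0.0]
contact_force: [-1.0, -2.4, 2.9]
opening: -0.0003
```

```bash
python3 look.py 9;python3 lvl.py 9
```

```text
pos [0.5182 0.0667 0.1171] yawY 85.15 tilt [ 0.  0. -1.] tool delta to t [ 0.0017 -0.0692 -0.0399] F [-1.  -2.4  2.9] op -0.00026313198518259235 t 13.4
green 174 [0.1715 0.1727 0.1741 0.1753 0.1764]
grey 281 [0.3771 0.3928 0.4028 0.4069 0.4088]
y+ 127 [0.1633 0.1656 0.1677 0.1706 0.1727]
y- 644 [0.0027 0.0866 0.1695 0.446  0.4503]
floor+ 253 [0.0861 0.0871 0.0892 0.0908 0.0919]
floor- 518 [0.396  0.4009 0.4055 0.4078 0.4091]
mat 273 [0.0013 0.0036 0.4389 0.4511 0.4548]
```

View pics/ab9.png

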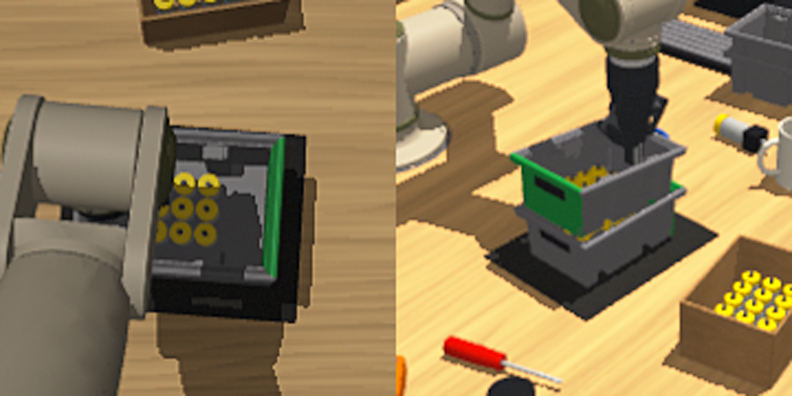

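>>> {"method": "step_arm", "body": {
  "deltas": [
    [0,0,0,0,-0.008,0,-1],
    [0,0,0,0,-0.008,-0.01,-1],
    [0,0,0,0,0,-0.03,-1],
    [0,0,0,0,0,-0.04,-1],
    [0,0,0,0,0,-0.04,-1],
    [0,0,0,0,0,0,-1],
    [0,0,0,0,-0.04,0,-1],
    [0,0,0,0,-0.04,0,-1],
    [0,0,0,0,-0.04,0,-1],
    [0,0,0,0,-0.04,0,-1],
    [0,0,0,0,-0.04,0,-1],
    [0,0,0,0,-0.04,0,-1]
  ]
}}

```text
time_s: 14.5
tool_pos: [0.4956, -0.1908, 0.2373]
ee_rot: [0.042, 0.999, 0.0, 0.0]
contact_force: [0.8, -0.3, 0.1]
opening: 0.0001
```

>>> {"method": "step_arm", "body": {
  "deltas": [
    [0,0,0,0,-0.04,0,-1],
    [0,0,0,0,-0.04,0,-1],
    [0,0,0,0,-0.04,0,-1],
    [0,0,0,0,-0.04,0,-1],
    [0,0,0,0,0,0,-1]
  ]
}}

```text
time_s: 14.92
tool_pos: [0.4811, -0.3546, 0.2362]
ee_rot: [0.045, 0.999, -0.001, -0.0]
contact_force: [-0.3, -1.1, 0.4]
opening: -0.0001
```

```bash
python3 look.py 10;python3 lvl.py 10; python3 - <<'E'
import cv2,numpy as np
i=cv2.imread(f'pics/top10.png')[180:290,215:345];cv2.imwrite(f'pics/t10c.png',cv2.resize(i,None,fx=5,fy=5,interpolation=2))
i=cv2.imread(f'pics/scene10.png')[140:240,220:340];cv2.imwrite(f'pics/s10c.png',cv2.resize(i,None,fx=6,fy=6,interpolation=2))
E
```

```text
pos [ 0.4811 -0.3546  0.2362] yawY 84.81 tilt [-0.001 -0.001 -1.   ] tool delta to t [0.0025 0.3537 0.0787] F [-0.3 -1.1  0.4] op -0.00014361999117381422 t 14.9167
green 245 [0.1655 0.1669 0.1685 0.1698 0.1712]
grey 217 [0.1533 0.1548 0.1563 0.1575 0.1589]
y+ 239 [0.1568 0.1593 0.1624 0.1653 0.1676]
y- 344 [0.0023 0.0765 0.1585 0.1626 0.1672]
floor+ 253 [0.082  0.0836 0.0852 0.0865 0.0878]
floor- 252 [0.0745 0.0758 0.0771 0.0785 0.0797]
mat 14 [0.0011 0.0023 0.0047 0.0056 0.006 ]
```

View pics/t10c.png

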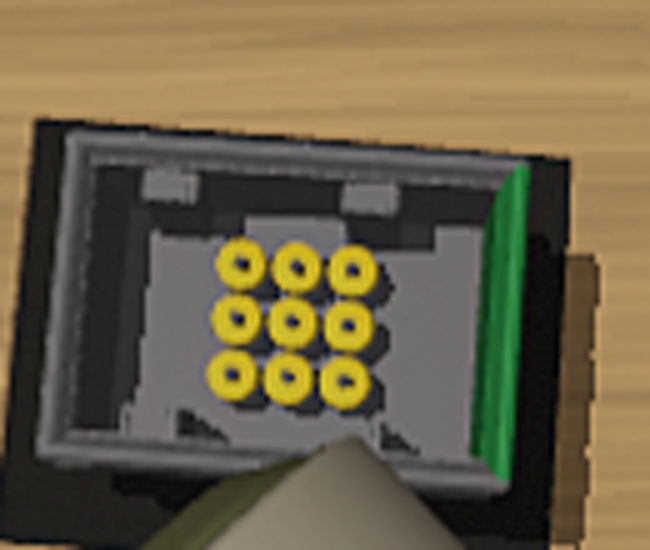

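View pics/s10c.png

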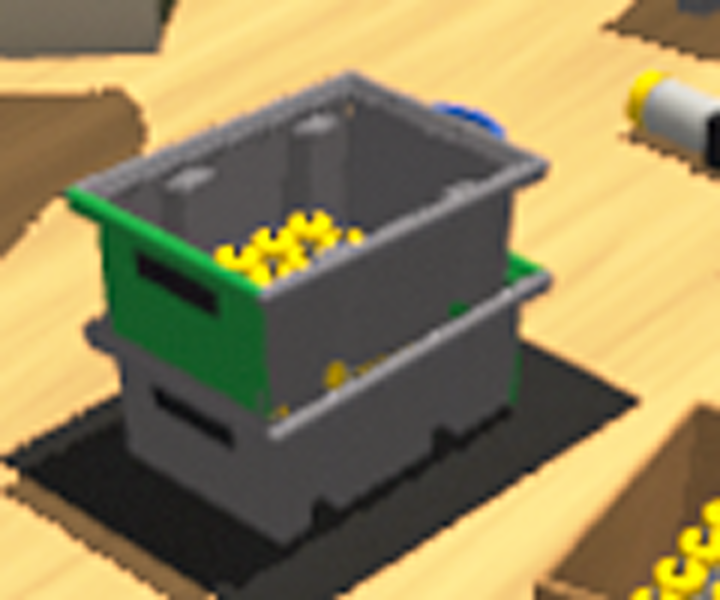

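>>> {"method": "step_arm", "body": {
  "deltas": [
    [0,0,0,0.0026,0.033,0,-1],
    [0,0,0,0,0.04,0,-1],
    [0,0,0,0,0.04,0,-1],
    [0,0,0,0,0.04,0,-1],
    [0,0,0,0,0.04,0,-1],
    [0,0,0,0,0.04,0,-1],
    [0,0,0,0,0.02,0.02,-1],
    [0,0,0,0,0,0.015,-1],
    [0,0,0,0,0,0,-1],
    [0,0,0,0,0,0,-1]
  ]
}}

```text
time_s: 15.85
tool_pos: [0.5014, -0.095, 0.2022]
ee_rot: [0.042, 0.999, 0.0, -0.0]
contact_force: [-0.2, 0.1, 0.4]
opening: 0.0
```

```bash
python3 -c "
from h import *
todo([.5015,-.102,.179])"
```

```text
pos [ 0.5014 -0.095   0.2022] yawY 85.22 tilt [-0.001  0.    -1.   ] tool delta to t [-0.0007 -0.0069  0.0232] F [-0.2  0.1  0.4] op 3.9734876921618954e-05 t 15.85
```

>>> {"method": "step_arm", "body": {
  "deltas": [
    [0,0,0,0,-0.007,0.01,-1],
    [0,0,0,0,0,0.008,-1],
    [0,0,0,0,0,0.004,-1],
    [0,0,0,0,0,0.002,-1],
    [0,0,0,0,0,0,-1]
  ]
}}

```text
time_s: 16.27
tool_pos: [0.5011, -0.1029, 0.178]
ee_rot: [0.043, 0.999, 0.0, -0.0]
contact_force: [0.7, -0.3, 1.0]
opening: 0.0003
```

>>> {"method": "step_arm", "body": {
  "deltas": [
    [0,0,0,0,0,0.002,-1],
    [0,0,0,0,0,0.002,-1],
    [0,0,0,0,0,0,-1]
  ]
}}

```text
time_s: 16.52
tool_pos: [0.5015, -0.103, 0.1745]
ee_rot: [0.042, 0.999, -0.0, 0.001]
contact_force: [0.5, -0.1, 2.7]
opening: -0.0002
```

>>> {"method": "step_arm", "body": {
  "deltas": [
    [0,0,0,0,0,0.001,-1],
    [0,0,0,0,0,0.001,-1],
    [0,0,0,0,0,0,-1]
  ]
}}

```text
time_s: 16.77
tool_pos: [0.5016, -0.103, 0.1732]
ee_rot: [0.042, 0.999, -0.0, 0.001]
contact_force: [-1.1, -0.0, 8.5]
opening: -0.0001
```

>>> {"method": "step_arm", "body": {
  "deltas": [
    [0,0,0,0,0,0.001,-1],
    [0,0,0,0,0,0.001,-1],
    [0,0,0,0,0,0,-1]
  ]
}}

```text
time_s: 17.02
tool_pos: [0.5018, -0.1032, 0.1728]
ee_rot: [0.042, 0.999, -0.001, 0.002]
contact_force: [-5.4, 0.1, 23.0]
opening: -0.0002
```

>>> {"method": "step_arm", "body": {
  "deltas": [
    [0,0,0,0,0,0.001,-1],
    [0,0,0,0,0,0.001,-1],
    [0,0,0,0,0,0,-1]
  ]
}}

```text
time_s: 17.27
tool_pos: [0.502, -0.1033, 0.1725]
ee_rot: [0.042, 0.999, -0.002, 0.003]
contact_force: [-10.6, 2.1, 36.8]
opening: -0.0002
```

>>> {"method": "step_arm", "body": {
  "deltas": [
    [0,0,0,0,0,-0.004,-1],
    [0,0,0,0,0,-0.02,-1],
    [0,0,0,0,-0.04,-0.02,-1],
    [0,0,0,0,-0.04,0,-1],
    [0,0,0,0,-0.04,0,-1],
    [0,0,0,0,-0.04,0,-1],
    [0,0,0,0,-0.04,0,-1],
    [0,0,0,0,-0.04,0,-1],
    [0,0,0,0,0,0,-1]
  ]
}}

```text
time_s: 18.02
tool_pos: [0.4798, -0.3454, 0.2097]
ee_rot: [0.045, 0.999, -0.001, -0.0]
contact_force: [-0.2, 0.2, 0.2]
opening: -0.0001
```

```bash
python3 look.py 11;python3 lvl.py 11; python3 - <<'E'
import cv2,numpy as np
i=cv2.imread(f'pics/top11.png')[180:290,215:345];cv2.imwrite(f'pics/t11c.png',cv2.resize(i,None,fx=5,fy=5,interpolation=2))
i=cv2.imread(f'pics/scene11.png')[140:240,220:340];cv2.imwrite(f'pics/s11c.png',cv2.resize(i,None,fx=6,fy=6,interpolation=2))
E
```

```text
pos [ 0.4798 -0.3454  0.2097] yawY 84.83 tilt [-0.    -0.002 -1.   ] tool delta to t [2.000e-04 3.447e-01 5.220e-02] F [-0.2  0.2  0.2] op -0.00013017315419653965 t 18.0167
green 243 [0.1616 0.1629 0.1643 0.1655 0.1666]
grey 230 [0.1556 0.1568 0.1583 0.1597 0.161 ]
y+ 249 [0.1578 0.1594 0.1612 0.1631 0.1646]
y- 309 [0.0027 0.0822 0.158  0.1612 0.1635]
floor+ 249 [0.0795 0.081  0.0825 0.0838 0.085 ]
floor- 251 [0.0752 0.0765 0.078  0.0794 0.0808]
mat 6 [-0.0003  0.0022  0.0027  0.0039  0.0042]
```

View pics/t11c.png

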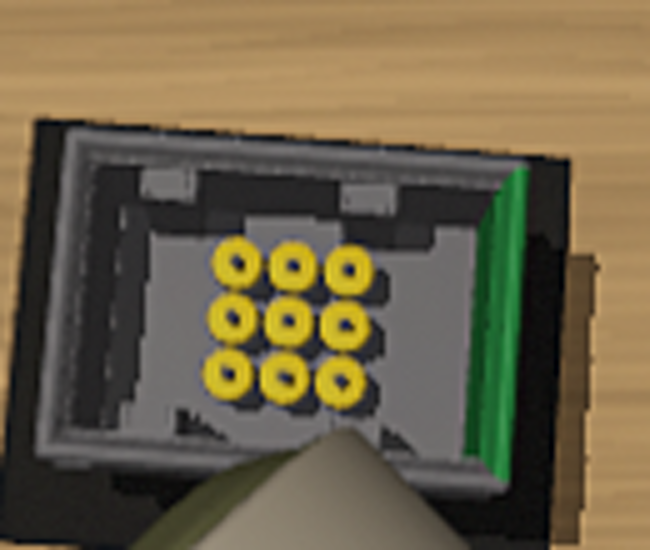

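View pics/s11c.png

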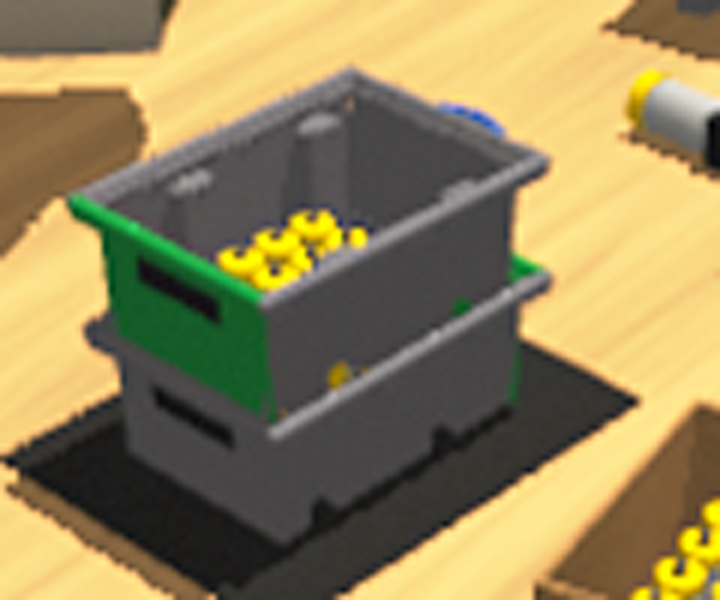

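```bash
cat > plane.py <<'E'
from fit import *
import sys
k=sys.argv[1]
c=np.load(f'top{k}.npy',allow_pickle=True).item()
P=cloud(c).reshape(-1,3);P=P[np.isfinite(P[:,2])]
t=np.radians(265.4);L=(P[:,:2]-[.5095,-.002]);x=L@[np.cos(t),np.sin(t)];y=L@[-np.sin(t),np.cos(t)];z=P[:,2]
from scipy.optimize import least_squares
for nm,m in (('rim',(z>.152)&(z<.18)&(abs(x)<.11)&(abs(y)<.08)),('floor',(z>.07)&(z<.092)&(abs(x)<.082)&(abs(y)<.05)&(abs(x)>.045))):
    f=lambda p:p[0]+p[1]*x[m]+p[2]*y[m]-z[m]
    s=least_squares(f,[.16,0,0],loss='soft_l1',f_scale=.002);print(nm,m.sum(),'z0',s.x[0].round(4),'slopes mm/m',(s.x[1:]*1000).round(1))
    if nm=='rim':
        r2=cv2.minAreaRect((P[m][:,:2]*1000).astype(np.float32));print(r2)
E
for k in 7 10 11; do python3 plane.py $k; done
python3 - <<'E'
from fit import *
d=np.load('top11.npy',allow_pickle=True).item()
P=[(66,127,-1,1),(37,458,-1,-1),(527,163,1,1),(505,493,1,-1)]
fit(d,P,.162,[.51,0,4.6],(215,180),5)
c=np.load('top0.npy',allow_pickle=True).item()
P=cloud(c).reshape(-1,3);P=P[np.isfinite(P[:,2])]
m=(P[:,2]>.078)&(P[:,2]<.096)&(abs(P[:,0]-.51)<.09)&(abs(P[:,1])<.12)
print(cv2.minAreaRect((P[m][:,:2]*1000).astype(np.float32)))
E
```

```text
rim 1860 z0 0.1612 slopes mm/m [56.4 -4.4]
((510.26910400390625, -2.5962600708007812), (210.46287536621094, 148.81581115722656), 85.38306427001953)
floor 1215 z0 0.0813 slopes mm/m [59.1  3.9]
rim 1769 z0 0.1612 slopes mm/m [57.3 -7.5]
((510.45770263671875, -2.3433151245117188), (210.41990661621094, 148.7419891357422), 85.2673568725586)
floor 1215 z0 0.0813 slopes mm/m [58.8  2.2]
rim 1707 z0 0.16 slopes mm/m [28.4 -3. ]
((510.7009582519531, -2.2457199096679688), (210.34817504882812, 148.21617126464844), 85.35147094726562)
floor 1203 z0 0.0802 slopes mm/m [30.9  1.2]
c [ 0.5094 -0.0026] yaw 265.24 res mm [ 0.5  0.9 -0.5  2.5  1.1 -1.4 -1.1 -2. ]
((515.494140625, -1.243499755859375), (210.43505859375, 174.49169921875), 84.94650268554688)
```

```bash
python3 - <<'E'
from fit import *
t=np.radians(265.4);ex=np.array([np.cos(t),np.sin(t)]);ey=np.array([-np.sin(t),np.cos(t)])
def edge(k,zc,tol,side,lo,hi):
    c=np.load(f'top{k}.npy',allow_pickle=True).item();P=cloud(c).reshape(-1,3);P=P[np.isfinite(P[:,2])]
    P=P[abs(P[:,2]-zc)<tol];L=P[:,:2]-[.511,-.002];x=L@ex;y=L@ey
    if side in('y-','y+'): a,b=x,y
    else: a,b=y,x
    s=1 if side[1]=='+' else -1
    m=(abs(b)<.09 if side[0]=='y' else abs(b)<.12);a=a[m];b=b[m]*s
    bins=np.arange(lo,hi,.004);X=[];Y=[]
    for q in bins:
        n=(a>=q)&(a<q+.004)
        if n.sum()>2:X.append(q+.002);Y.append(b[n].max())
    p=np.polyfit(X,Y,1);p=np.polyfit(*[np.array(v)[abs(np.polyval(p,X)-Y)<.003] for v in(X,Y)],1)
    print(k,side,'n',len(X),'offset mm',(p[1]*1e3*s).round(2),'slope deg',np.degrees(p[0]*s).round(2))
print('lower')
edge(4,.086,.006,'y-',-.09,-.03);edge(5,.086,.006,'y-',-.09,-.03)
edge(0,.086,.006,'y-',.045,.095);edge(0,.086,.006,'y-',-.10,-.085);edge(0,.086,.006,'x-',-.06,.06);edge(4,.086,.006,'x-',-.06,.02)
edge(0,.086,.006,'y+',-.1,-.07);edge(4,.086,.006,'y+',-.1,-.08);edge(0,.086,.006,'x+',-.06,-.02);edge(3,.086,.006,'x-',-.06,.06)
print('upper')
for k in(7,11):
    for s in('y-','y+','x-','x+'):edge(k,.160,.009,s,*((-.095,-.03) if s=='y-' else (-.09,.09) if s=='y+' else (-.06,.06)))
E
```

```text
lower
4 y- n 15 offset mm -71.35 slope deg 0.02
5 y- n 15 offset mm -71.24 slope deg 0.1
0 y- n 13 offset mm -36.03 slope deg -24.87
0 y- n 4 offset mm -62.78 slope deg 4.98
0 x- n 30 offset mm -104.32 slope deg -1.47
4 x- n 20 offset mm -86.98 slope deg 22.37
0 y+ n 8 offset mm 74.17 slope deg -0.52<stdin>:14: RankWarning: Polyfit may be poorly conditioned
Traceback (most recent call last):
TypeError: expected non-empty vector for x
```

```bash
cat > edges.py <<'E'
from fit import *
t=np.radians(265.4);ex=np.array([np.cos(t),np.sin(t)]);ey=np.array([-np.sin(t),np.cos(t)])
def edge(k,zc,tol,side,lo,hi):
    c=np.load(f'top{k}.npy',allow_pickle=True).item();P=cloud(c).reshape(-1,3);P=P[np.isfinite(P[:,2])]
    P=P[abs(P[:,2]-zc)<tol];L=P[:,:2]-[.511,-.002];x=L@ex;y=L@ey
    if side in('y-','y+'): a,b=x,y
    else: a,b=y,x
    s=1 if side[1]=='+' else -1
    m=(abs(b)<.09 if side[0]=='y' else abs(b)<.12);a=a[m];b=b[m]*s
    X=[];Y=[]
    for q in np.arange(lo,hi,.004):
        n=(a>=q)&(a<q+.004)
        if n.sum()>2:X.append(q+.002);Y.append(b[n].max())
    if len(X)<3: print(k,side,'few');return
    X=np.array(X);Y=np.array(Y);g=abs(Y-np.median(Y))<.004;p=np.polyfit(X[g],Y[g],1)
    print(k,side,'n',g.sum(),'offset mm',(p[1]*1e3*s).round(2),'median',(np.median(Y[g])*1e3*s).round(2),'slope deg',np.degrees(p[0]*s).round(2))
E
python3 - <<'E'
from edges import *
print('lower')
for k in (0,4,5): edge(k,.086,.006,'y-',-.09,-.03)
edge(0,.086,.006,'x-',-.06,.06);edge(3,.086,.006,'x-',-.06,.06);edge(4,.086,.006,'x-',-.065,-.02)
edge(0,.086,.006,'y+',-.1,-.07);edge(0,.086,.006,'x+',-.06,-.02)
print('upper')
for k in(7,11):
    for s in('y-','y+','x-','x+'):edge(k,.160,.009,s,*((-.09,-.03) if s=='y-' else (-.09,.09) if s=='y+' else (-.06,.06)))
    edge(k,.160,.009,'x-',-.065,-.02)
E
```

```text
lower
0 y- n 6 offset mm -76.36 median -63.41 slope deg -18.26
4 y- n 15 offset mm -71.35 median -71.32 slope deg 0.02
5 y- n 15 offset mm -71.24 median -71.37 slope deg 0.1
0 x- n 28 offset mm -105.17 median -105.17 slope deg 0.44
3 x- n 30 offset mm -105.08 median -105.25 slope deg 0.66
4 x- n 12 offset mm -105.31 median -105.42 slope deg 0.13
0 y+ n 7 offset mm 74.17 median 74.78 slope deg -0.52
0 x+ n 10 offset mm 103.66 median 102.42 slope deg 1.69
upper
7 y- n 15 offset mm -74.7 median -73.91 slope deg -0.8
7 y+ n 45 offset mm 71.87 median 71.81 slope deg -0.02
7 x- n 30 offset mm -103.2 median -103.1 slope deg 0.33
7 x+ n 28 offset mm 104.42 median 104.64 slope deg 0.52
7 x- n 12 offset mm -103.23 median -103.53 slope deg 0.37
11 y- n 15 offset mm -73.6 median -73.59 slope deg -0.12
11 y+ n 45 offset mm 72.31 median 72.39 slope deg -0.14
11 x- n 30 offset mm -103.68 median -103.88 slope deg 0.34
11 x+ n 30 offset mm 104.24 median 104.35 slope deg -0.03
11 x- n 12 offset mm -103.07 median -104.06 slope deg 1.08
```

>>> {"method": "step_arm", "body": {
  "deltas": [
    [0,0,0,0,0.038,-0.01,0],
    [0,0,0,0,0.04,0,0],
    [0,0,0,0,0.04,0,0],
    [0,0,0,0,0.04,0,0],
    [0,0,0,0,0.04,0,0],
    [0,0,0,0,0.04,0,0],
    [0,0,0,0,0,0,0],
    [0,0,0,0,0,0,0]
  ]
}}

```text
time_s: 18.78
tool_pos: [0.5009, -0.0991, 0.221]
ee_rot: [0.04, 0.999, 0.0, 0.0]
contact_force: [0.4, 0.4, 0.1]
opening: 0.0429
```

```bash
python3 -c "
from h import *
todo([.502,-.1025,.152])"
```

```text
pos [ 0.5009 -0.0991  0.221 ] yawY 85.43 tilt [ 0.  0. -1.] tool delta to t [-0.0013 -0.0033  0.069 ] F [0.4 0.4 0.1] op 0.04286580447132224 t 18.7833
```

>>> {"method": "step_arm", "body": {
  "deltas": [
    [0,0,0,-0.001,-0.003,0.015,0],
    [0,0,0,0,0,0.02,0],
    [0,0,0,0,0,0.02,0],
    [0,0,0,0,0,0.014,0],
    [0,0,0,0,0,0,0],
    [0,0,0,0,0,0,-0.5],
    [0,0,0,0,0,0,-0.8],
    [0,0,0,0,0,0,-1],
    [0,0,0,0,0,0,-1],
    [0,0,0,0,0,0,-1],
    [0,0,0,0,0,0,-1]
  ],
  "newtons": 30
}}

```text
time_s: 19.7
tool_pos: [0.5024, -0.1033, 0.1528]
ee_rot: [0.042, 0.999, 0.002, 0.001]
contact_force: [1.5, 11.8, 1.1]
opening: 0.0133
```

>>> {"method": "step_arm", "body": {
  "deltas": [
    [0,0,0,0,0,0,-1],
    [0,0,0,0,0,0,-1],
    [0,0,0,0,0.001,0.001,-1],
    [0,0,0,0,0.001,0.001,-1],
    [0,0,0,0,0,0,-1]
  ]
}}

```text
time_s: 20.12
tool_pos: [0.5027, -0.1017, 0.1526]
ee_rot: [0.042, 0.999, 0.001, 0.002]
contact_force: [-2.9, 10.2, 18.4]
opening: 0.0131
```

>>> {"method": "step_arm", "body": {
  "deltas": [
    [0,0,0,0,0.001,0,-1],
    [0,0,0,0,0.001,0,-1],
    [0,0,0,0,0,0,-1]
  ]
}}

```text
time_s: 20.37
tool_pos: [0.5027, -0.1015, 0.1527]
ee_rot: [0.042, 0.999, -0.001, 0.002]
contact_force: [-5.7, 1.6, 16.3]
opening: 0.0135
```

>>> {"method": "step_arm", "body": {
  "deltas": [
    [0,0,0,-0.001,0.001,0,-1],
    [0,0,0,-0.001,0,0,-1],
    [0,0,0,0,0,0,-1]
  ]
}}

```text
time_s: 20.62
tool_pos: [0.5034, -0.1015, 0.1526]
ee_rot: [0.042, 0.999, -0.002, -0.0]
contact_force: [-13.7, -4.2, 19.0]
opening: 0.0132
```

>>> {"method": "step_arm", "body": {
  "deltas": [
    [0,0,0,0.001,0,0,-1],
    [0,0,0,0.001,0,0,-1],
    [0,0,0,0.001,0,0,-1],
    [0,0,0,0.001,0,0,-1],
    [0,0,0,0,0,0,-1]
  ]
}}

```text
time_s: 21.03
tool_pos: [0.5026, -0.1014, 0.1527]
ee_rot: [0.043, 0.999, -0.002, 0.004]
contact_force: [3.6, -2.4, 9.7]
opening: 0.0133
```

>>> {"method": "step_arm", "body": {
  "deltas": [
    [0,0,0,0.001,0,0,-1],
    [0,0,0,0.001,0,0,-1],
    [0,0,0,0,0,0,-1]
  ]
}}

```text
time_s: 21.28
tool_pos: [0.5014, -0.1014, 0.1529]
ee_rot: [0.043, 0.999, -0.002, 0.005]
contact_force: [6.9, -2.8, 6.9]
opening: 0.0129
```

>>> {"method": "step_arm", "body": {
  "deltas": [
    [0,0,0,0,0,0.001,-1],
    [0,0,0,0,0,0.001,-1],
    [0,0,0,0,0,0,-1]
  ]
}}

```text
time_s: 21.53
tool_pos: [0.5018, -0.1015, 0.1526]
ee_rot: [0.043, 0.999, -0.002, 0.006]
contact_force: [2.0, -0.9, 23.7]
opening: 0.0131
```

>>> {"method": "step_arm", "body": {
  "deltas": [
    [0,0,0,0,0.001,0,-1],
    [0,0,0,0,0.001,0,-1],
    [0,0,0,0,0,0,-1]
  ]
}}

```text
time_s: 21.78
tool_pos: [0.5019, -0.1012, 0.1526]
ee_rot: [0.043, 0.999, -0.004, 0.006]
contact_force: [0.8, -11.4, 22.1]
opening: 0.013
```

>>> {"method": "step_arm", "body": {
  "deltas": [
    [0,0,0,0,0.001,0,-1],
    [0,0,0,0,0.001,0,-1],
    [0,0,0,0,0,0,-1]
  ]
}}

```text
time_s: 22.03
tool_pos: [0.5014, -0.0991, 0.1513]
ee_rot: [0.043, 0.999, -0.004, 0.005]
contact_force: [2.8, -12.0, 9.5]
opening: 0.013
```

```bash
python3 look.py 12;python3 plane.py 12;  python3 - <<'E'
from edges import *
for s in('y-','y+','x-'):edge(12,.160,.009,s,*((-.09,-.03) if s=='y-' else (-.09,.0) if s=='y+' else (-.06,.06)))
i=cv2.imread(f'pics/scene12.png')[140:240,220:340];cv2.imwrite(f'pics/s12c.png',cv2.resize(i,None,fx=6,fy=6,interpolation=2))
E
```

```text
pos [ 0.5014 -0.0991  0.1513] yawY 85.08 tilt [ 0.01  -0.008 -1.   ] tool delta to t [-0.0009  0.0972 -0.0063] F [  2.8 -12.    9.5] op 0.013011661662384164 t 22.0333
rim 991 z0 0.1597 slopes mm/m [18.6 -2.9]
((511.09979248046875, 1.0964202880859375), (210.10008239746094, 148.41770935058594), 85.8648681640625)
floor 656 z0 0.0797 slopes mm/m [19.4 -1. ]
12 y- n 15 offset mm -74.66 median -73.89 slope deg -0.87
12 y+ n 23 offset mm 72.03 median 72.45 slope deg -0.37
12 x- n 30 offset mm -105.85 median -105.84 slope deg 0.81
```

View pics/s12c.png

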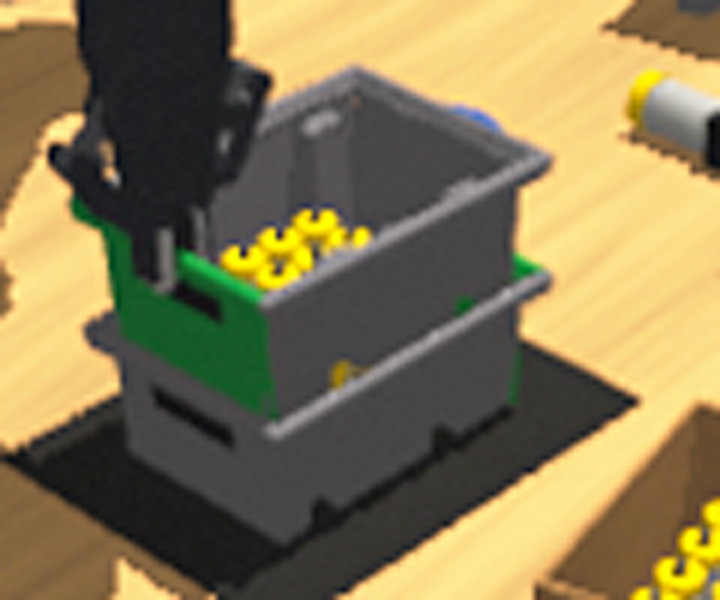

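Moving +y works: the tote slid 2 mm and sank (slope 28→19). I carry on with +y and down.

>>> {"method": "step_arm", "body": {
  "deltas": [
    [0,0,0,0,0.001,0.001,-1],
    [0,0,0,0,0.001,0.001,-1],
    [0,0,0,0,0,0,-1]
  ]
}}

```text
time_s: 22.38
tool_pos: [0.5019, -0.0974, 0.1493]
ee_rot: [0.043, 0.999, -0.004, 0.005]
contact_force: [2.3, -14.6, 10.9]
opening: 0.0131
```

>>> {"method": "step_arm", "body": {
  "deltas": [
    [0,0,0,0,0.001,0,-1],
    [0,0,0,0,0.001,0,-1],
    [0,0,0,0,0,0,-1]
  ]
}}

```text
time_s: 22.63
tool_pos: [0.502, -0.0962, 0.1495]
ee_rot: [0.043, 0.999, -0.005, 0.005]
contact_force: [1.2, -18.5, 12.0]
opening: 0.0134
```

>>> {"method": "step_arm", "body": {
  "deltas": [
    [0,0,0,0,-0.001,0.001,-1],
    [0,0,0,0,0,0.001,-1],
    [0,0,0,0,0,0,-1]
  ]
}}

```text
time_s: 22.88
tool_pos: [0.502, -0.0968, 0.1485]
ee_rot: [0.043, 0.999, -0.004, 0.006]
contact_force: [-1.2, -14.9, 22.3]
opening: 0.013
```

```bash
python3 look.py 13;python3 plane.py 13;  python3 - <<'E'
from edges import *
for s in('y-','y+','x-'):edge(13,.160,.009,s,*((-.09,-.03) if s=='y-' else (-.09,.0) if s=='y+' else (-.06,.06)))
E
```

```text
pos [ 0.502  -0.0968  0.1485] yawY 85.09 tilt [ 0.011 -0.009 -1.   ] tool delta to t [-0.0006  0.0949 -0.0093] F [ -1.2 -14.9  22.3] op 0.013012619393458514 t 22.8833
rim 1009 z0 0.1587 slopes mm/m [-2.6 -3.6]
((510.68194580078125, 2.515777587890625), (209.72921752929688, 148.57313537597656), 85.28172302246094)
floor 655 z0 0.0789 slopes mm/m [0.6 3.4]
13 y- n 15 offset mm -74.67 median -74.07 slope deg -0.68
13 y+ n 23 offset mm 71.88 median 71.96 slope deg -0.18
13 x- n 30 offset mm -107.88 median -107.92 slope deg 0.45
```

>>> {"method": "step_arm", "body": {
  "deltas": [
    [0,0,0,0,-0.001,-0.001,-1],
    [0,0,0,0,0,-0.001,-1],
    [0,0,0,0,0,0,-0.6],
    [0,0,0,0,0,0,-0.4],
    [0,0,0,0,0,0,0],
    [0,0,0,0,0,0,0],
    [0,0,0,0,0,-0.02,0],
    [0,0,0,0,0,-0.03,0],
    [0,0,0,0,0,-0.04,0],
    [0,0,0,0,0,0,0]
  ]
}}

```text
time_s: 23.82
tool_pos: [0.5008, -0.0944, 0.2421]
ee_rot: [0.042, 0.999, -0.002, 0.005]
contact_force: [-0.3, 0.6, 0.3]
opening: 0.0427
```

>>> {"method": "step_arm", "body": {
  "deltas": [
    [0,0,0,0,-0.04,0,0],
    [0,0,0,0,-0.04,0,0],
    [0,0,0,0,-0.04,0,0],
    [0,0,0,0,-0.04,0,0],
    [0,0,0,0,-0.04,0,0],
    [0,0,0,0,-0.04,0,0],
    [0,0,0,0,-0.04,0,0],
    [0,0,0,0,-0.04,0,0],
    [0,0,0,0,0,0,0],
    [0,0,0,0,0,0,0]
  ]
}}

```text
time_s: 24.65
tool_pos: [0.4711, -0.4142, 0.2343]
ee_rot: [0.044, 0.999, 0.001, -0.0]
contact_force: [-0.2, 0.6, -0.7]
opening: 0.0427
```

```bash
python3 look.py 14;python3 lvl.py 14;python3 plane.py 14;  python3 - <<'E'
from edges import *
for s in('y-','y+','x-','x+'):edge(14,.160,.009,s,*((-.09,-.03) if s=='y-' else (-.09,.09) if s=='y+' else (-.06,.06)))
i=cv2.imread(f'pics/scene14.png')[140:240,220:340];cv2.imwrite(f'pics/s14c.png',cv2.resize(i,None,fx=6,fy=6,interpolation=2))
E
```

```text
pos [ 0.4711 -0.4142  0.2343] yawY 85.0 tilt [-0.001  0.001 -1.   ] tool delta to t [-0.0035  0.4138  0.0779] F [-0.2  0.6 -0.7] op 0.04270535664058073 t 24.65
green 119 [0.1575 0.1584 0.1595 0.1615 0.1629]
grey 270 [0.1522 0.1546 0.158  0.1605 0.162 ]
y+ 223 [0.1575 0.159  0.1601 0.1612 0.1624]
y- 406 [0.0019 0.0053 0.1571 0.1605 0.1625]
floor+ 251 [0.0762 0.0775 0.0789 0.0802 0.0817]
floor- 248 [0.0761 0.0776 0.079  0.0805 0.0817]
mat 91 [0.0005 0.0018 0.0033 0.0046 0.006 ]
rim 1594 z0 0.159 slopes mm/m [-0.1 -4.3]
((510.471923828125, 1.919097900390625), (210.3075408935547, 149.1403350830078), 84.98812103271484)
floor 1165 z0 0.0789 slopes mm/m [-1.3 -1.7]
14 y- n 15 offset mm -74.18 median -73.99 slope deg -0.11
14 y+ n 45 offset mm 71.66 median 71.77 slope deg -0.3
14 x- n 30 offset mm -107.83 median -107.92 slope deg 0.35
14 x+ n 25 offset mm 100.18 median 100.22 slope deg 0.37
```

View pics/s14c.png

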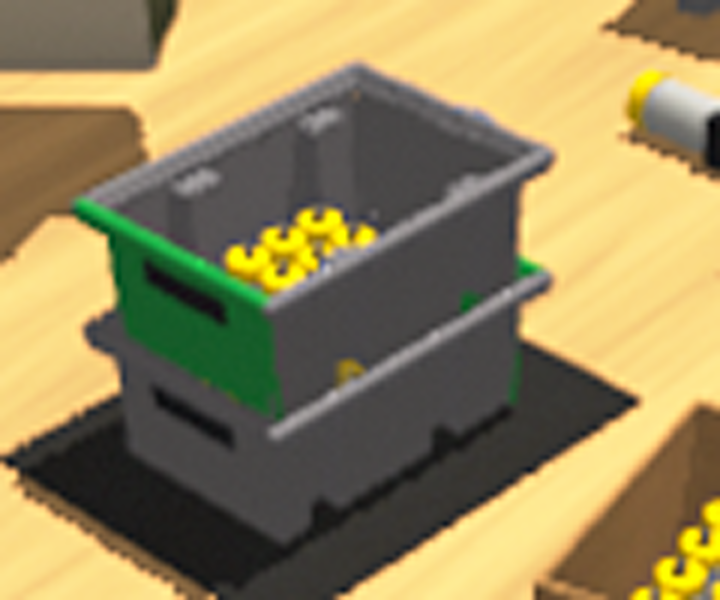

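View pics/top14.png

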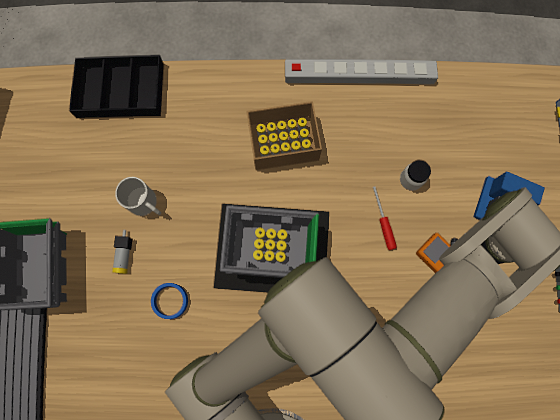

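```bash
python3 - <<'E'
from fit import *
for k,tt,ct in((0,160,[.5215,-.006]),(14,265.2,[.5105,.001])):
    c=np.load(f'top{k}.npy',allow_pickle=True).item();P=cloud(c).reshape(-1,3);P=P[np.isfinite(P[:,2])]
    t=np.radians(tt);L=P[:,:2]-ct;x=L@[np.cos(t),np.sin(t)];y=L@[-np.sin(t),np.cos(t)];z=P[:,2]
    for nm,m in(('f+',(abs(x-.065)<.012)&(abs(y)<.03)),('f-',(abs(x+.065)<.012)&(abs(y)<.03)),('fy+',(abs(x-.065)<.012)&(abs(y-.035)<.01)),('fy-',(abs(x-.065)<.012)&(abs(y+.035)<.01))):print(k,nm,np.median(z[m]).round(4))
E
```

```text
0 f+ 0.091
0 f- 0.0908
0 fy+ 0.0914
0 fy- 0.0906
14 f+ 0.0789
14 f- 0.079
14 fy+ 0.079
14 fy- 0.0784
```

The tote's floor has dropped 12.0 mm at both ends (0.0909 to 0.079) and is level, so it is fully home. The robot is clear of it, so I'm handing in.

```bash
python3 -c "
from bench import r
print(r.sign_off())"
```

```text
the job is handed in; nothing more can be done
None
```

The upper tote is stacked, with its green end over the lower tote's plain grey end. I gripped its green rim and swung it about 105° counter-clockwise on the lower rim.

**What went wrong on the way:**
- At the first release it hung up in the flare, with the green end about 12 mm higher than the grey end.
- A push from inside the grey end only tipped it briefly, lifting the green end about 5 mm before it settled back.
- Pressing on the green rim with a fingertip, up to 37 N, seated it only halfway.
- I then re-gripped the green end and eased it along the lower tote's length while pressing down, and it dropped home.

**Last checks (camera, gripper well clear):**
- **Drop:** the tote's floor went down from 90.9 to 79.0 mm. That is 12 mm at both ends, as expected for resting on the ledges.
- **Level:** the floor and the lengthwise rim slope were within 2 mm/m. The rim crosswise read 4 mm/m, about 0.6 mm across the tote.
- **Position:** it sits 2.5–3 mm toward the lower tote's green end, about the limit of the 2.8 mm play.
- **Bystanders:** they look unmoved in the pictures, though the arm partly hides the meter in the last top view. I did not measure them.
- **Time and force:** the clock read about 25 s at hand-in. The highest force reading was about 38 N, from the fingertip press.

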